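Trial-fit a cast resin lid: bayonet turned half way and held

TASK

Lift the freshly cast amber lid out of its open mould and set it into the blue seal-paste jar, lugs down through the two slots until the lid is fully home on the rim. Then turn it clockwise, seen from above, half way to the lock's click - 35 degrees from the slots, grip bar pointing at the green ticks - and keep it gripped there so the fit can be checked: the program finishes while still holding the lid. Never let it reach the lock's click, and leave the other things on the shelf where they are.

Things in the scene. Friction and masses are not known exactly. Their poses are not given: they have to be found in the camera images.
- lid: Loose opaque amber resin lid, 60 to 120 g: disc 70 mm across and 6 mm thick with a grip bar on top, a plug and two lugs below. Origin: centre of the disc's underside; z up through the bar, x along bar and lugs; a half turn about z gives the same lid. It starts upright in the mould, its disc on the mould's ledge (lid origin at mould_cavity).
- lid_bar (a point): Top edge, at the +x end, of the lid's upright grip bar: 23 mm along lid x from the lid's axis, 38 mm above its origin. The bar is centred on the disc, straight, 46 mm long (lid x), 16 mm wide (lid y), and stands 32 mm above the disc's top face; a white line runs along its top.
- lid_lugs (a point): Point on the lid's axis 9.5 mm below its origin, between the two lugs: round pins 6 mm thick reaching 29 mm from the axis along lid +x and -x, right below the bar's ends. The plug is 44 mm across and reaches 22 mm below the disc, tapering to 32 mm at its foot over the last 8 mm.
- mould_cavity (a point): Centre of the ledge in the mould, a grey block 108 mm square, 38 mm high, fixed to the shelf on a thin dark 124 mm plate. z up. Open cavity with 2.5 mm play round the lid: a 75 mm recess 5 mm deep (the lid's disc stands 1 mm proud of the block), below it a 49 mm hole with two 11 mm lug pockets along +x and -x. Lift the lid straight up 25 mm to clear it.
- jar_mouth (a point): Centre of the mouth of the jar, on the rim's top face, 80 mm above the shelf. Blue jar 82 mm across with white inner rim, on a 120 mm wooden block fixed to the shelf. z up; two slots through the white rim lie along +x and -x. Bore 49 mm; slots 11 mm wide, out to 30.5 mm from the axis; rim 5 mm thick. Fully home, the lid's origin is here; lugs stuck on the rim leave it about 12 mm high.
- half_tick (a point): One of the two green ticks on the jar's blue outer rim, 38 mm from the axis, 35 degrees clockwise from the jar mouth's +x (the other is opposite). White ticks mark slots, red the click at 70 degrees. Fully home, the lid turns only clockwise (negative about z): catch touched at about 57 degrees, click at 70, end stop past 80; anticlockwise blocked after about 8. Up and down play 1.5 mm.
- catch (a joint): Spring catch of the lock: a pin with a small red head through the jar's wall, 70 degrees clockwise of the jar mouth's +x, 9.5 mm below the rim. 0 = at rest; grows as a passing lug pushes it outward (m, about 0.003 at the click). It must stay at rest.
- pad_case: Bystander: red plastic flip-top seal pad case, 70 x 90 mm, 22 mm high, lying shut on the shelf. Origin: centre of its underside. Leave it alone.
- stone: Bystander: smooth grey round grinding stone, 60 mm across, 20 mm high. Origin: centre of its underside. Leave it alone.
- pen_tray: Bystander: aluminium pen tray 75 x 240 mm, 14 mm high, with a pen and three amber square seals 22 mm wide standing in it to 53 mm height. Origin: centre of its underside. Leave it alone.
- brush_stand: Bystander: white ceramic tiered brush stand with brushes, 100 mm across, 153 mm tall. Origin: centre of its underside. Leave it alone.
Mind the look-alikes: they are no part of the job. There is more than one size of the lid; the job needs the smallest.

How it is judged (in metres and radians):
On the way, in this order (a step that is already met when the one before it is completed fails the run):
1. the lid is lifted clear of the mould in the gripper (z of lid in the frame of mould_cavity above 0.03 m and contact force between the fingers and lid above 1 N), for 0.1 s.
2. the lid is fully home on the jar's rim, lugs still at the slots (horizontal distance between lid and jar_mouth below 0.004 m and z of lid in the frame of jar_mouth below 0.003 m and angle between the x axis of lid and the x axis of jar_mouth, either way round below 0.3 rad), for 0.05 s.
At the end, for the whole second after the job is handed in: The lid is in the jar, centred within 4 mm, its disc within 3 mm of the rim, level within 0.08 rad, turned clockwise 25 to 45 degrees from the slots, the catch at rest, the lid still and still gripped by the fingers (over 2 N) (horizontal distance between lid and jar_mouth below 0.004 m and z of lid in the frame of jar_mouth between -0.003 and 0.003 m and angle between lid's own z axis and vertical below 0.08 rad and angle between the x axis of lid and the x axis of jar_mouth, either way round between 0.436 and 0.785 rad and value of joint catch below 0.0008 m and contact force between the fingers and lid above 2 N and angular speed of lid below 0.1 rad/s and linear speed of lid below 0.02 m/s and ((x of lid_bar in the frame of jar_mouth above 0 m and y of lid_bar in the frame of jar_mouth below 0 m) or (x of lid_bar in the frame of jar_mouth below 0 m and y of lid_bar in the frame of jar_mouth above 0 m))); the arm keeps its last pose, push and grip.
It fails at once if the lock's catch is pushed (the lock clicks) (value of joint catch above 0.001 m).
It fails at once if the pad case is disturbed (distance of pad_case from where it was at the start of the episode above 0.015 m).
It fails at once if the grinding stone is disturbed (distance of stone from where it was at the start of the episode above 0.015 m).
It fails at once if the pen tray is disturbed (distance of pen_tray from where it was at the start of the episode above 0.015 m).
It fails at once if the brush stand is disturbed (distance of brush_stand from where it was at the start of the episode above 0.015 m).
It also fails if it takes over 48 s, if anything falls off the work surface, if the arm or the gripper's body presses on something with over 40 N, if the wrist force passes 120 N, or if a joint passes its speed limit or range.

ROBOT

A 7-joint arm with a two-finger parallel gripper is mounted at the origin on the work surface. World frame = base frame: x ahead of the robot, y to its left, z up, the work surface at z = 0. Lengths are in m, angles in degrees, forces in N, time in s.
With the tool pointing down it reaches from about 0.4 to 0.9 m from the base axis. Payload 5.5 kg.
Tool frame: the origin (TCP) lies on the centre line of the jaws, within the pads' length; the fingertips stand 8 mm ahead of it and the grasp point (between the pads) lies 11 mm behind it (env.tips_ahead is the distance from the TCP to the fingertips, in m); z points along the fingers, y is the direction in which the jaws open and shut (so a half turn about z gives the same grasp; the last joint's range is limited). The gripper opens to 85 mm and grips with 20 to 120 N. Pads are 22 mm wide; open, the fingers measure 114 mm over their backs; the gripper's body (76 mm by 85 mm) begins 54 mm behind the grasp point. The pads swing forward as they close: fully open they stand 13 mm farther back than shut.
Start: joints at [79.939, 28.699, -24.465, 88.831, 12.651, 65.22, -12.049], TCP at [0.276, -0.588, 0.216] pointing down, gripper open.
Joint ranges: [-164.97, 164.97], [-17.58, 116.51], [-87.97, 89.64], [11.32, 138.91], [-80.73, 260.73], [10.89, 115.49], [-147.41, 147.41]. Speed limits (degrees/s): [147.25, 147.25, 180, 180, 180, 180, 180].

INTERFACE

Orientations are given as a 3x3 rotation matrix whose columns are the frame's x, y, z axes.
In Python, from rig import env, optics gives the robot as it stands.
- The arm moves only by the shell command python3 -m jog 'ROWS' [OPENING] [FORCE]. ROWS is JSON, a list of rows, each a list of 4 numbers: the shift along the tool's x, y, z in units of 30 mm (1.0 is 30 mm), then the turn about the tool's z in units of 5 degrees (1.0 is 5 degrees). A call has 1 to 10 rows; each row shifts and turns the pose as measured when the row begins, along the tool's axes as they then stand; what a row does not reach is not made up. A row lasts 1/10 s, in which the tool goes at most 50 mm and 8.59 degrees, less where a joint would pass 70% of its speed; a pose out of reach is approached as far as the arm can. A call is refused whole if a number of a shift passes 1 or a number of a turn 1, either way. A call with a gripper value outside its range is refused whole. OPENING is the closure, from 0 (fully open) to 1 (shut), set as the call begins (- or left out, the last holds). The fingers move at their own pace and stop on an object; FORCE is the grip in N (left out, the last holds). Time passes only in rows, so rows that do not move let the fingers close. It gives the time, the measured TCP pose, the force and the opening at its end, in the units of the state.
- env.observe(): the state, without advancing time (a new reading comes with each control period).
- optics.get_image(name): name is "side" or "top" or "wrist"; returns a dict with "color" (400x640x3 uint8, red, green, blue), "vertical_fov" (degrees; the focal length in pixels is half the picture's height over the tangent of half this angle, whatever the lens; pixels are square), "cx", "cy" (the principal point, pixels), "k1" (the pictures are not rectified: a ray, as slopes to the right and down, at radius r is drawn at 1 + k1 r^2 times it, then the intrinsics apply), "R" (3x3) and "t" (3): a world point X has camera coordinates R X + t. Camera axes: x right, y down, z forward; pixel columns grow to the right and rows downward; lengths in m; the calibration is good to about 2 mm. A picture is of the moment at which its call begins. There is no depth.
- env.close_job(): hands the job in, once; it reports no verdict.
The state is a dict: "time": time; "joint_pos": joint angles; "qvel": joint speeds; "tau": joint torques, N m; "position": TCP position; "eef_rot": TCP orientation; "contact_force": force on the tool from outside, world axes, zero at the start; "moment": the same for the moment, N m; "opening": finger opening in m.
Only numpy, scipy, OpenCV 4.12 (cv2) and the standard library are available. Lean on these libraries where they do the work, as an engineer would, in place of code of your own. Each camera call takes 0.05 s, during which the arm holds its last target.

## Working session

There is one attempt and no reset: what is moved stays moved. The work goes in short steps, Python scripts to look and compute and a shell command to move; the robot and the scene stay as the last step left them, time stands still between calls to the robot, and variables do not carry over. Pictures are saved under pics/ and viewed, and the job is handed in when it is done.

```bash
ls; mkdir -p pics; cat > h.py <<'E'
import numpy as np, cv2
from rig import env, optics
def snap(name,fn):
    d=optics.get_image(name); cv2.imwrite('pics/'+fn+'.png',d['color'][:,:,::-1]); np.save('pics/'+fn+'.npy',d,allow_pickle=True); return d
def load(fn): return np.load('pics/'+fn+'.npy',allow_pickle=True).item()
def K(d):
    h,w=d['color'].shape[:2]; f=h/2/np.tan(np.radians(d['vertical_fov'])/2)
    return np.array([[f,0,d['cx']],[0,f,d['cy']],[0,0,1.]]),np.array([d['k1'],0,0,0.])
def ray(d,p):
    k,D=K(d); u=cv2.undistortPoints(np.array([[p]],float),k,D)[0,0]
    R=np.array(d['R']);t=np.array(d['t']); return -R.T@t, R.T@np.array([u[0],u[1],1])
def onz(d,p,z):
    c,r=ray(d,p); return c+r*(z-c[2])/r[2]
def proj(d,X):
    k,D=K(d); R=np.array(d['R'],float); return cv2.projectPoints(np.array(X,float).reshape(-1,3),cv2.Rodrigues(R)[0],np.array(d['t'],float),k,D)[0][:,0]
E
python3 - <<'E'
from h import *
for n in('side','top','wrist'):
    d=snap(n,n+'0'); print(n,d['vertical_fov'],d['k1'],-np.array(d['R']).T@d['t'])
s=env.observe(); print({k:np.round(v,3).tolist() for k,v in s.items()})
E
```

```text
pics
side 51.29582855116736 -0.08310655743982626 [0.13451034 0.81267772 0.78122182]
top 47.36551468544842 -0.0636885951716445 [0.44757272 0.04245327 1.38456281]
wrist 61.10165069725678 -0.006308528843758077 [ 0.34340944 -0.55608464  0.37315559]
{'time': 0.15, 'joint_pos': [79.941, 28.743, -24.456, 88.879, 12.652, 65.221, -12.051], 'qvel': [0.018, -0.102, -0.014, -0.137, 0.11, -0.069, -0.007], 'tau': [-0.008, -57.003, -5.826, -28.129, 0.011, 0.008, -0.0], 'position': [0.276, -0.588, 0.215], 'eef_rot': [[0.905, 0.425, -0.001], [0.425, -0.905, 0.001], [0.0, -0.002, -1.0]], 'contact_force': [0.167, -0.183, -0.784], 'moment': [0.009, -0.001, -0.002], 'opening': 0.085}
```

View pics/top0.png

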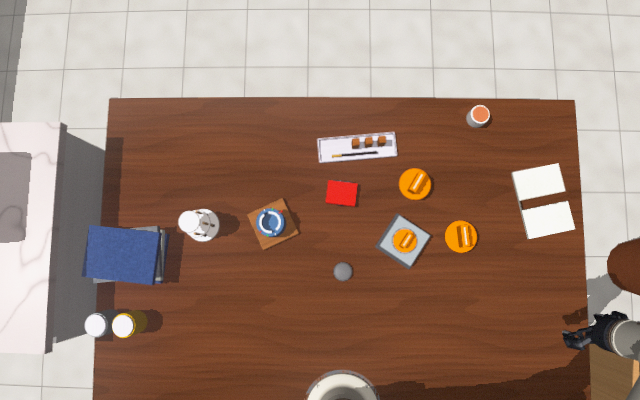

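View pics/side0.png

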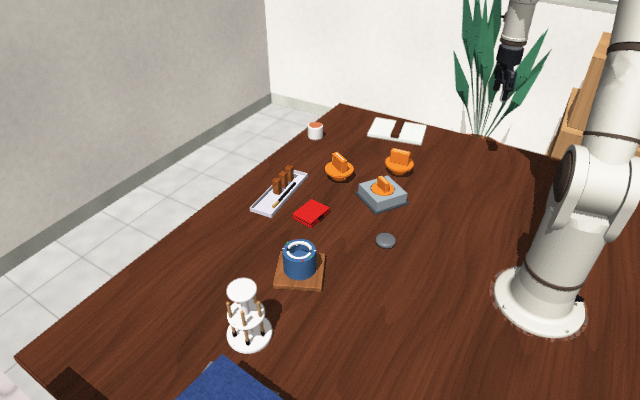

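View pics/wrist0.png

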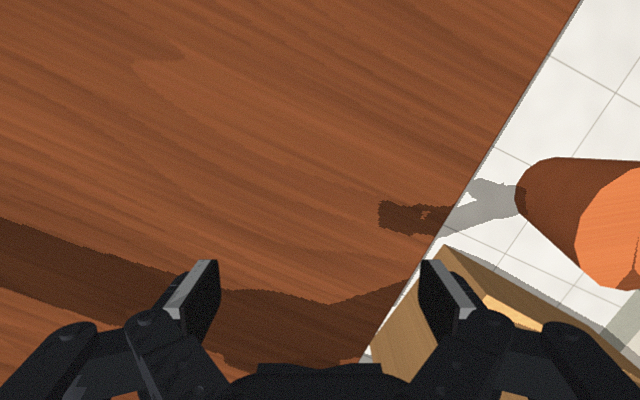

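Top view: mould with the amber lid near (404,240), the jar near (270,222), the stone at (342,271) and the red case at (342,194). Two bigger look-alike lids stand at (416,184) and (461,236).

```bash
python3 - <<'E'
from h import *
d=load('top0'); im=d['color'][:,:,::-1]
a=cv2.resize(im[205:275,370:440],(400,400),interpolation=cv2.INTER_CUBIC)
b=cv2.resize(im[190:260,235:305],(400,400),interpolation=cv2.INTER_CUBIC)
cv2.imwrite('pics/ztop.png',np.hstack([a,b]))
d=load('side0'); im=d['color'][:,:,::-1]
a=cv2.resize(im[165:225,345:420],(400,320),interpolation=cv2.INTER_CUBIC)
b=cv2.resize(im[235:295,265:340],(400,320),interpolation=cv2.INTER_CUBIC)
cv2.imwrite('pics/zside.png',np.hstack([a,b]))
d=load('top0')
hsv=cv2.cvtColor(d['color'],cv2.COLOR_RGB2HSV)
m=cv2.inRange(hsv,(8,150,150),(25,255,255)); 
n,l,st,c=cv2.connectedComponentsWithStats(m)
for i in range(1,n):
    if st[i,4]>40: print('amber',st[i],c[i],onz(d,c[i],.045))
m=cv2.inRange(hsv,(95,120,60),(125,255,255)); n,l,st,c=cv2.connectedComponentsWithStats(m)
for i in range(1,n):
    if st[i,4]>40: print('blue',st[i],c[i],onz(d,c[i],.08))
E
```

```text
amber [474 107  14  15 163] [480.39877301 113.74233129] [ 0.87925371 -0.42388767  0.045     ]
amber [399 168  32  32 776] [414.23324742 183.64690722] [ 0.66216748 -0.21559541  0.045     ]
amber [247 198  51  52 545] [268.17981651 224.53394495] [0.53901856 0.2170626  0.045     ]
amber [445 220  32  33 791] [460.10240202 236.21618205] [ 0.50603661 -0.34835566  0.045     ]
amber [393 229  24  23 402] [404.41293532 240.2761194 ] [ 0.49398467 -0.18342563  0.045     ]
blue [269 215  13  21 108] [273.19444444 224.55555556] [0.53662449 0.19807991 0.08      ]
blue [  87  226   72   58 3269] [123.00978893 253.96726828] [0.4493719  0.63234504 0.08      ]
```

View pics/ztop.png

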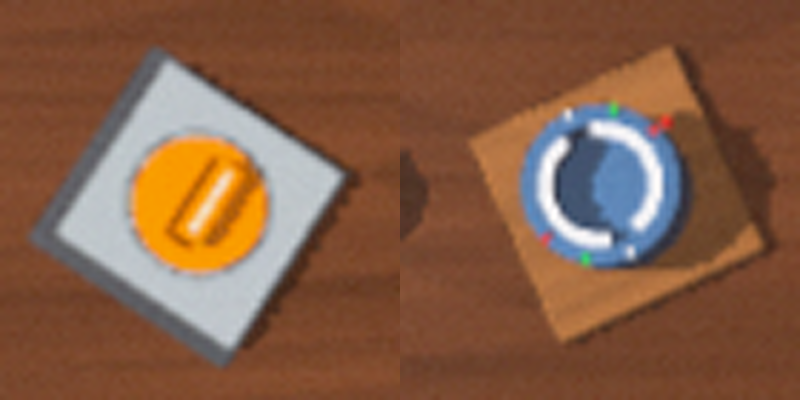

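View pics/zside.png

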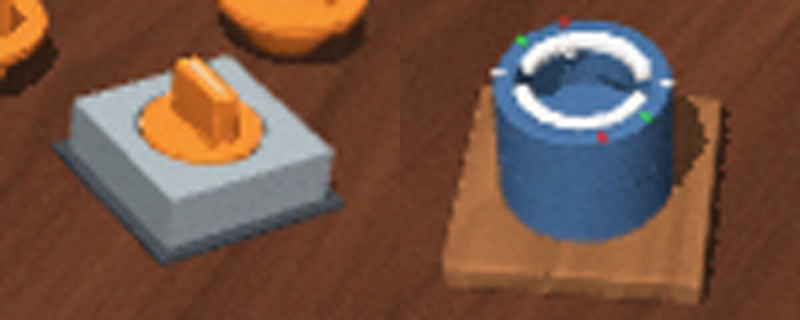

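```bash
python3 -m jog '[[1,-0.75,0,0.5],[1,-0.75,0,1],[1,-0.75,0,1],[1,-0.75,0,1],[1,-0.75,0,1],[1,-0.5,0,1],[1,-0.4,0,1],[0.8,0,0,1],[0.8,0,0,1],[0.8,0,0,1]]' 0
```

```text
time: 1.15
position: [0.518, -0.4219, 0.2109]
eef_rot: [[0.909, -0.416, -0.007], [-0.416, -0.909, 0.006], [-0.009, -0.003, -1.0]]
contact_force: [0.6, -1.1, -0.7]
opening: 0.0856
```

```bash
python3 -m jog '[[-0.7,-1,0,0.5],[-0.7,-1,0,0.4],[-0.7,-1,0,0],[-0.7,-1,0,0],[-0.7,-1,0,0],[-0.7,-1,0,0],[-0.5,-0.8,0,0],[-0.5,-0.6,0,0],[-0.3,-0.2,0,0],[0,0,0,0]]' 0
python3 - <<'E'
from h import *
d=snap('wrist','w1'); print(-np.array(d['R']).T@d['t'],np.array(d['R'])[2])
E
```

```text
time: 2.15
position: [0.4813, -0.1315, 0.206]
eef_rot: [[0.872, -0.489, -0.013], [-0.489, -0.872, 0.012], [-0.017, -0.004, -1.0]]
contact_force: [-0.4, 0.4, -0.3]
opening: 0.0851
[ 0.54837181 -0.16902826  0.36262734] [-0.26695595  0.15385638 -0.95134785]
```

View pics/w1.png

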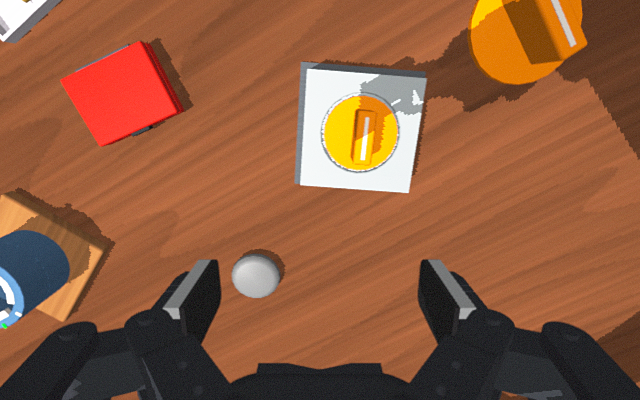

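Wrist view: mould block spans (300–426, 62–193), lid disc centre is about (361,133), and the white line on the bar runs from (368,118) to (362,158).

```bash
cat > ml.py <<'E'
from h import *
def line(d,zt,box,thr=(0,0,215),):
    pass
d=load('w1'); hsv=cv2.cvtColor(d['color'],cv2.COLOR_RGB2HSV)
am=cv2.inRange(hsv,(8,120,90),(32,255,255)); am[:90]=0; am[175:]=0; am[:,:318]=0; am[:,402:]=0
c=max(cv2.findContours(am,0,1)[0],key=cv2.contourArea)
P=np.array([onz(d,p[0],.039)[:2] for p in c]); (x,y),r=cv2.minEnclosingCircle(P.astype(np.float32)); print('disc',x,y,r)
hull=cv2.convexHull(c)
m=np.zeros_like(am); cv2.fillPoly(m,[hull],255)
w=cv2.inRange(hsv,(0,0,170),(180,90,255))&cv2.erode(m,np.ones((9,9)))
n,l,st,cc=cv2.connectedComponentsWithStats(w); i=1+np.argmax(st[1:,4]); print(st[i],cc[i])
pts=np.argwhere(l==i)[:,::-1]
Q=np.array([onz(d,p,.071)[:2] for p in pts]); mu=Q.mean(0); u,s,v=np.linalg.svd(Q-mu); a=(Q-mu)@v[0]
mid=mu+v[0]*(a.max()+a.min())/2
print('line c',mu,mid,'len',np.ptp(a),'ang',np.degrees(np.arctan2(v[0,1],v[0,0])))
# block
g=cv2.inRange(hsv,(0,0,200),(180,40,255))
for p in [(307,68),(426,73),(410,192),(300,184)]: print(onz(d,p,.038))
E
python3 ml.py
python3 - <<'E'
from h import *
d=load('w1'); im=d['color'][:,:,::-1]
cv2.imwrite('pics/zw1.png',cv2.resize(im[55:200,290:435],(580,580),interpolation=cv2.INTER_CUBIC))
E
```

```text
disc 0.4963877201080322 -0.18282495439052582 0.03499941527843475
[361 117   8  43 175] [364.46857143 138.81714286]
line c [ 0.49573595 -0.18278237] [ 0.49610069 -0.18302335] len 0.0357630464770599 ang 146.5484752384045
[ 0.57115987 -0.16815505  0.038     ]
[ 0.51523538 -0.2592568   0.038     ]
[ 0.42063846 -0.20013456  0.038     ]
[ 0.48146164 -0.10848127  0.038     ]
```

View pics/zw1.png

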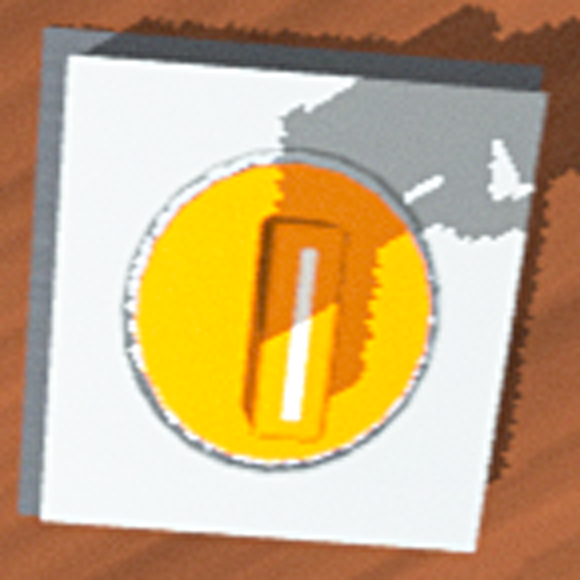

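```bash
python3 -m jog '[[0.65,0.65,0.5,0.4],[0.65,0.65,0.5,0.4],[0.2,0.2,0.4,0.1],[0,0,0,0],[0,0,0,0]]' 0
python3 - <<'E'
from h import *
print(env.observe()['position'],env.observe()['eef_rot'])
d=snap('wrist','w2')
E
```

```text
time: 2.7
position: [0.4974, -0.2017, 0.1618]
eef_rot: [[0.826, -0.564, -0.012], [-0.564, -0.826, 0.009], [-0.015, -0.001, -1.0]]
contact_force: [-0.1, -0.0, -0.1]
opening: 0.0857
[ 0.49744753 -0.20166597  0.16183008] [[ 0.82573356 -0.56394124 -0.01159153]
 [-0.56386688 -0.82581422  0.00922074]
 [-0.01477241 -0.00107779 -0.9998903 ]]
```

View pics/w2.png

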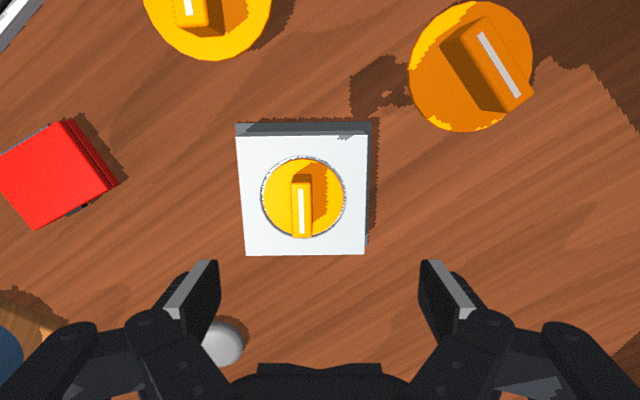

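```bash
sed -e "s/load('w1')/load('w2')/; s/am\[:90\]=0; am\[175:\]=0; am\[:,:318\]=0; am\[:,402:\]=0/am[:150]=0; am[245:]=0; am[:,:255]=0; am[:,352:]=0/" ml.py | sed '/^for p in/d' > ml2.py; python3 ml2.py; python3 - <<'E'
from h import *
d=load('w2')
a,b=[onz(d,p,.038) for p in [(238,135),(248,255)]]; v=a-b; print(a,b,np.linalg.norm(v),np.degrees(np.arctan2(v[1],v[0])))
c=[onz(d,p,.038) for p in [(369,137),(365,254)]]; print(np.mean([a,b]+c,0)); v=c[0]-c[1];print(np.linalg.norm(v),np.degrees(np.arctan2(v[1],v[0])))
print(env.observe()['position'])
E
```

```text
disc 0.4956972599029541 -0.18236033618450165 0.03666025400161743
[298 189   6  44 201] [300.82089552 210.3880597 ]
line c [ 0.49656944 -0.18310405] [ 0.49628931 -0.18291876] len 0.03538428606261612 ang 146.5175421087292
[ 0.57064799 -0.17038208  0.038     ] [ 0.48006939 -0.10987403  0.038     ] 0.10892982762883535 -33.74359871775094
[ 0.49492287 -0.18435377  0.038     ]
0.10623150886387193 -33.783894963632235
[ 0.49728231 -0.20149386  0.16186905]
```

```bash
python3 -m jog '[[-0.3,-0.4,0.3,-0.15],[-0.1,-0.1,0.6,0],[0,0,0.5,0],[0,0,0,0],[0,0,0,0]]' 0
```

```text
time: 3.25
position: [0.4966, -0.1725, 0.1207]
eef_rot: [[0.84, -0.543, -0.008], [-0.543, -0.84, 0.01], [-0.012, -0.005, -1.0]]
contact_force: [-0.6, -0.2, -0.3]
opening: 0.0853
```

```bash
python3 -m jog '[[0.12,0.2,0,0.08],[0,0,0,0],[0,0,0.5,0],[0,0,0.5,0],[0,0,0,0],[0,0,0,0]]' 0
```

```text
time: 3.85
position: [0.4996, -0.1805, 0.0947]
eef_rot: [[0.836, -0.549, -0.0], [-0.549, -0.836, 0.007], [-0.004, -0.006, -1.0]]
contact_force: [-0.5, 0.1, 0.9]
opening: 0.0855
```

```bash
python3 -m jog '[[-0.05,0.1,0.4,0],[0,0,0.4,0],[0,0,0.2,0],[0,0,0,0],[0,0,0,0]]' 0
```

```text
time: 4.35
position: [0.4973, -0.1829, 0.0636]
eef_rot: [[0.835, -0.55, 0.002], [-0.55, -0.835, 0.006], [-0.002, -0.006, -1.0]]
contact_force: [-0.5, -0.8, 0.6]
opening: 0.0852
```

```bash
python3 -m jog '[[-0.03,0.02,0.2,0],[0,0,0.15,0],[0,0,0,0],[0,0,0,0]]' 0
```

```text
time: 4.75
position: [0.4966, -0.1827, 0.0525]
eef_rot: [[0.835, -0.549, 0.002], [-0.549, -0.835, 0.006], [-0.001, -0.006, -1.0]]
contact_force: [-0.1, 0.1, -0.3]
opening: 0.0853
```

```bash
python3 -m jog '[[0,0,0,0],[0,0,0,0],[0,0,0,0],[0,0,0,0],[0,0,0,0],[0,0,0,0],[0,0,0,0],[0,0,0,0]]' 1 60
python3 - <<'E'
from h import *
snap('wrist','w3')
E
```

```text
time: 5.55
position: [0.4972, -0.1829, 0.0534]
eef_rot: [[0.836, -0.549, 0.004], [-0.549, -0.835, 0.006], [0.0, -0.007, -1.0]]
contact_force: [-0.0, 0.2, 0.5]
opening: 0.0126
```

View pics/w3.png

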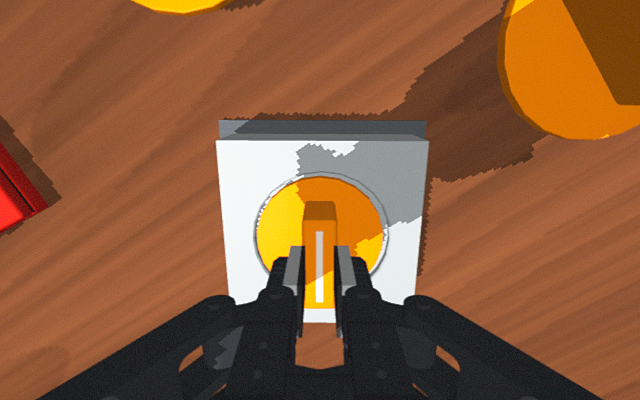

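Gripped: the pads are on both sides of the bar, with its white line centred at (320,265). Lifting.

```bash
python3 -m jog '[[0,0,-0.3,0],[0,0,-0.4,0],[0,0,-0.5,0],[0,0,-0.6,0],[0,0,-0.6,0],[0,0,-0.6,0],[0,0,-0.5,0],[0,0,-0.2,0],[0,0,0,0],[0,0,0,0]]' 
python3 - <<'E'
from h import *
snap('wrist','w4');snap('side','s4')
d=load('s4'); im=d['color'][:,:,::-1]
cv2.imwrite('pics/zs4.png',cv2.resize(im[90:240,290:440],(600,600),interpolation=cv2.INTER_CUBIC))
E
```

```text
time: 6.6
position: [0.497, -0.1833, 0.1754]
eef_rot: [[0.836, -0.549, 0.007], [-0.549, -0.836, 0.004], [0.003, -0.007, -1.0]]
contact_force: [-0.2, -0.3, -1.3]
opening: 0.0127
```

View pics/w4.png

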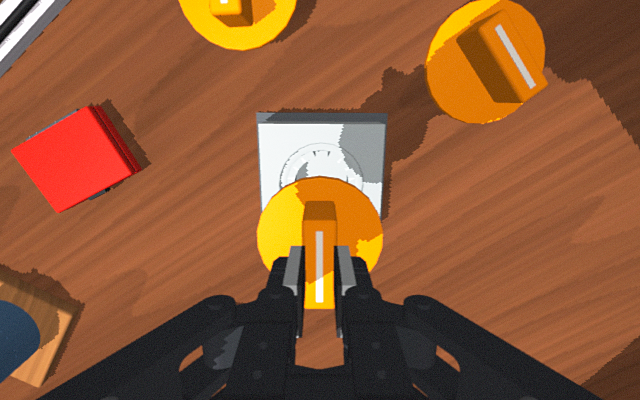

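View pics/zs4.png

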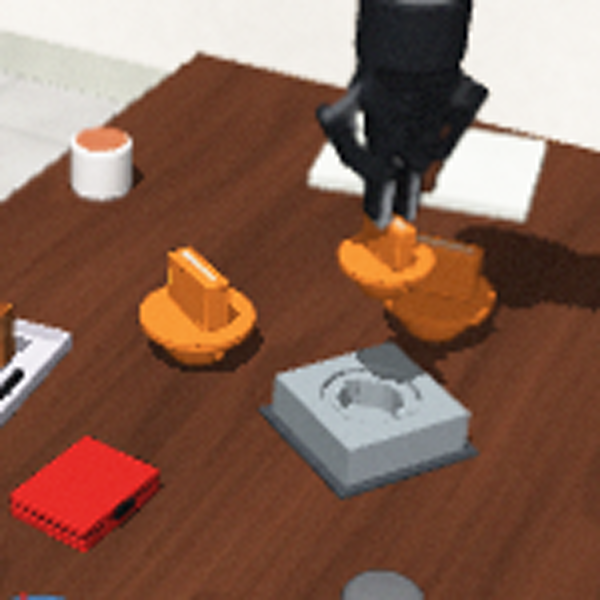

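Lid is held level above the mould. The wrist view shows its disc at (320,235) and the bar still centred. Moving towards the jar while turning.

```bash
python3 -m jog '[[-0.3,-0.35,0,-0.5],[-0.5,-0.6,0,-1],[-0.5,-0.75,0,-1],[-0.4,-0.85,0,-1],[-0.3,-0.9,0,-1],[-0.2,-0.9,0,-1],[-0.1,-0.9,0,-1],[0,-0.9,0,-1],[0,-0.8,0,-1],[0.1,-0.7,0,-1]]'
```

```text
time: 7.7
position: [0.4663, 0.0792, 0.1695]
eef_rot: [[0.955, 0.295, -0.008], [0.296, -0.955, 0.008], [-0.006, -0.011, -1.0]]
contact_force: [-0.7, -0.4, 0.4]
opening: 0.0125
```

```bash
python3 -m jog '[[0,-0.5,0,-0.7],[0,-0.3,0,0],[0,0,0,0],[0,0,0,0],[0,0,0,0]]'
python3 - <<'E'
from h import *
snap('wrist','w5'); snap('top','t5')
E
```

```text
time: 8.2
position: [0.4548, 0.1063, 0.1683]
eef_rot: [[0.932, 0.363, -0.012], [0.364, -0.932, 0.009], [-0.008, -0.013, -1.0]]
contact_force: [-0.3, 0.1, -0.9]
opening: 0.013
```

View pics/w5.png

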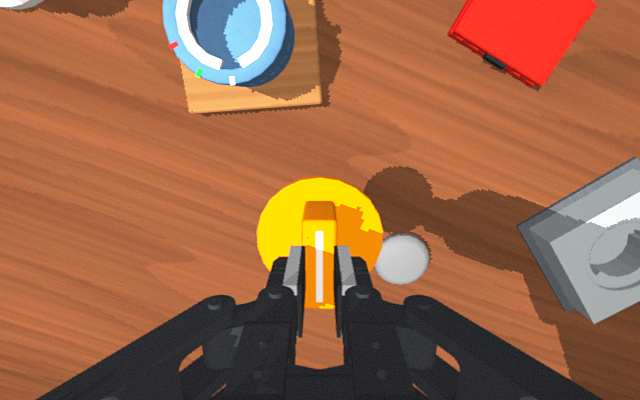

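View pics/t5.png

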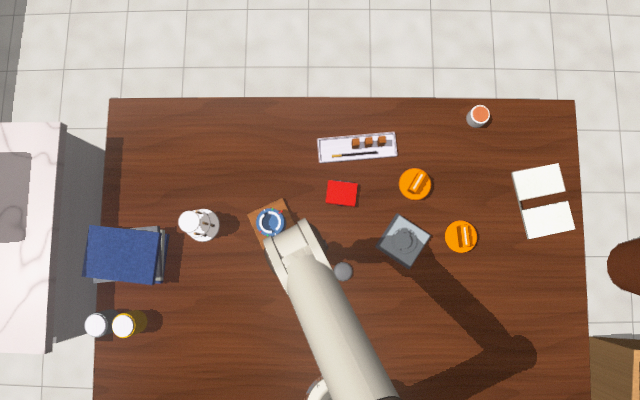

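```bash
python3 -m jog '[[-0.3,-0.5,0,0.2],[-0.4,-0.6,0,0],[-0.1,-0.1,0,0],[0,0,0,0],[0,0,0,0],[0,0,0,0]]'
python3 - <<'E'
from h import *
snap('wrist','w6')
E
```

```text
time: 8.9
position: [0.4198, 0.1295, 0.1693]
eef_rot: [[0.94, 0.342, -0.01], [0.342, -0.94, 0.008], [-0.007, -0.011, -1.0]]
contact_force: [0.5, 0.7, -1.2]
opening: 0.0129
```

View pics/w6.png

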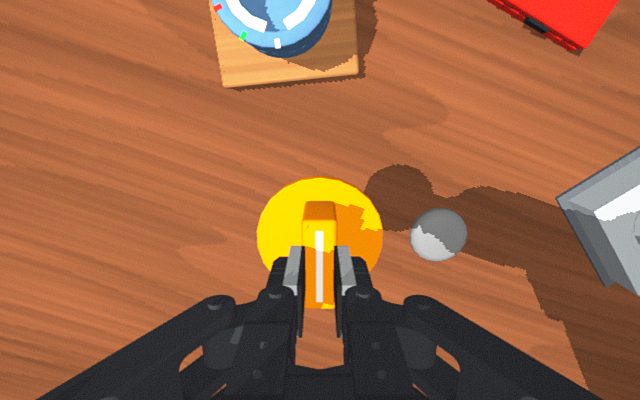

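```bash
python3 -m jog '[[0.5,-0.3,0,-0.2],[0.8,-0.3,0,-0.1],[0.4,0,0,0],[0,0,0,0],[0,0,0,0],[0,0,0,0]]'
python3 - <<'E'
from h import *
snap('wrist','w7')
E
```

```text
time: 9.55
position: [0.4627, 0.1618, 0.168]
eef_rot: [[0.932, 0.362, -0.013], [0.362, -0.932, 0.006], [-0.01, -0.01, -1.0]]
contact_force: [0.8, 0.9, -0.9]
opening: 0.0128
```

View pics/w7.png

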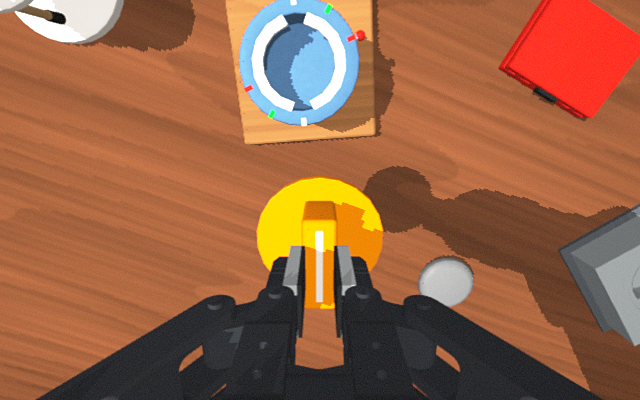

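Clear view of the jar mouth. White ticks are at (294,2) and (304,122), green at (328,9) and (272,114), red at (351,38) and (249,89). The lid is at (320,235).

```bash
cat > mj.py <<'E'
from h import *
import sys
d=load(sys.argv[1]); hsv=cv2.cvtColor(d['color'],cv2.COLOR_RGB2HSV)
y0,y1,x0,x1=map(int,sys.argv[2:6])
def comps(m,a=3):
    z=np.zeros_like(m); z[y0:y1,x0:x1]=m[y0:y1,x0:x1]
    n,l,st,c=cv2.connectedComponentsWithStats(z)
    return [(c[i],st[i,4],l==i) for i in range(1,n) if st[i,4]>=a]
for nm,m in (('green',cv2.inRange(hsv,(45,100,80),(80,255,255))),('white',cv2.inRange(hsv,(0,0,205),(180,50,255)))):
    for c,a,l in comps(m): 
        print(nm,a,np.round(c,1),np.round(onz(d,c,.08),4))
# white annulus: inner circle fit
w=cv2.inRange(hsv,(0,0,190),(180,70,255)); big=[l for c,a,l in comps(w,200)]
if big:
    pts=np.argwhere(np.any(big,0))[:,::-1]; Q=np.array([onz(d,p,.08)[:2] for p in pts])
    (x,y),r=cv2.minEnclosingCircle(Q.astype(np.float32)); print('white ring',x,y,r)
b=cv2.inRange(hsv,(95,60,60),(125,255,255)); pts=np.vstack([np.argwhere(l)[:,::-1] for c,a,l in comps(b,100)])
Q=np.array([onz(d,p,.08)[:2] for p in pts])
(x,y),r=cv2.minEnclosingCircle(Q.astype(np.float32)); print('blue',x,y,r)
E
python3 mj.py w7 0 130 225 375
cat > mlid.py <<'E'
from h import *
import sys
d=load(sys.argv[1]); s=env.observe(); p=s['position']; R=s['eef_rot']
hsv=cv2.cvtColor(d['color'],cv2.COLOR_RGB2HSV)
am=cv2.inRange(hsv,(8,120,90),(32,255,255)); am[:172]=0; am[320:]=0; am[:,:250]=0; am[:,390:]=0
c=max(cv2.findContours(am,0,1)[0],key=cv2.contourArea)[:,0]
c=c[(c[:,1]<235)]
for off in (.0204,):
    z=p[2]-off+.006
    Q=np.array([onz(d,q,z)[:2] for q in c]); A=np.c_[2*Q,np.ones(len(Q))]; w=np.linalg.lstsq(A,(Q**2).sum(1),rcond=None)[0]
    r=np.sqrt(w[2]+w[0]**2+w[1]**2); print('disc',w[:2],'r',r,'in tool',R.T@(np.r_[w[:2],p[2]]-p))
zt=p[2]-.0204+.038
ln=cv2.inRange(hsv,(0,0,190),(180,90,255)); ln[:225]=0; ln[305:]=0; ln[:,:312]=0; ln[:,328:]=0
Q=np.array([onz(d,q,zt)[:2] for q in np.argwhere(ln)[:,::-1]]); mu=Q.mean(0);v=np.linalg.svd(Q-mu,full_matrices=False)[2]; a=(Q-mu)@v[0]
mid=mu+v[0]*(a.max()+a.min())/2
print('line',mid,'len',np.ptp(a),'ang',np.degrees(np.arctan2(v[0,1],v[0,0])),'in tool',R.T@(np.r_[mid,p[2]]-p))
print('tool',p,np.degrees(np.arctan2(R[1,0],R[0,0])))
E
python3 mlid.py w7
```

```text
green 47 [327.7   8.6] [0.5841 0.2043 0.08  ]
green 36 [271.3 113.6] [0.5086 0.2171 0.08  ]
white 32 [293.   2.] [0.5796 0.2266 0.08  ]
white 4 [265.5   6. ] [0.5711 0.2423 0.08  ]
white 1343 [328.6  58.3] [0.5566 0.1928 0.08  ]
white 1321 [268.1  63.4] [0.539  0.2297 0.08  ]
white 3 [252.  19.] [0.5608 0.2481 0.08  ]
white 46 [303.3 121.5] [0.5117 0.1942 0.08  ]
white ring 0.5463680028915405 0.21060852706432343 0.03213057667016983
blue 0.5462944507598877 0.21047677099704742 0.04054483026266098
disc [0.46836772 0.16444595] r 0.03916631124712834 in tool [ 6.44249031e-03 -5.25144992e-04 -6.06480705e-05]
line [0.46250301 0.16209386] len 0.036041112120007365 ang -158.54997296424742 in tool [ 1.24402666e-04 -4.56411471e-04  3.33046204e-06]
tool [0.46255238 0.16162337 0.16791922] 21.236295544751442
```

```bash
python3 - <<'E'
from h import *
d=load('w7'); s=env.observe(); p=s['position']; R=s['eef_rot']
P=lambda *t: np.round(proj(d,p+R@np.array(t))[0],1)
for off in (.0204,):
    z=off-.006
    print('front',P(.035,0,z),'L',P(0,-.035,z),'R',P(0,.035,z), P(.035,0,off))
    zt=off-.038; print('line', P(.018,0,zt),P(-.018,0,zt),'bar', P(.023,-.008,zt),P(.023,.008,zt), P(.023,-.008,z))
im=d['color'][:,:,::-1]; cv2.imwrite('pics/zw7.png',cv2.resize(im[165:320,245:395],(600,600),interpolation=cv2.INTER_CUBIC))
E
```

```text
front [320.1 177.2] L [256.6 239.3] R [383.7 239.2] [320.1 174.7]
line [320.3 230.8] [320.3 301.1] bar [302.2 220.2] [338.5 220.2] [305.1 199.3]
```

View pics/zw7.png

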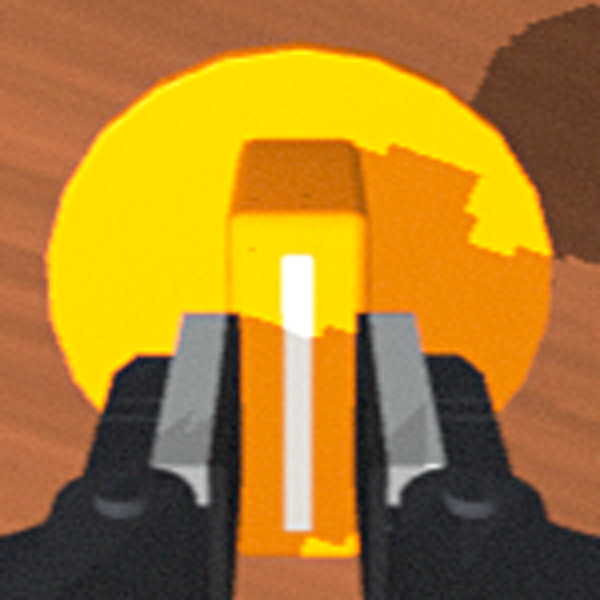

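```bash
python3 -m jog '[[0.4,-0.1,0,-0.2],[0.7,-0.2,0,-0.3],[0.8,-0.2,0,-0.3],[0.7,0,0,0],[0.3,0,0,0],[0,0,0,0],[0,0,0,0],[0,0,0,0]]'
```

```text
time: 10.4
position: [0.5387, 0.2098, 0.1667]
eef_rot: [[0.903, 0.429, -0.014], [0.429, -0.903, 0.002], [-0.011, -0.008, -1.0]]
contact_force: [0.5, -0.6, -0.5]
opening: 0.0129
```

```bash
python3 -m jog '[[0.22,0.08,0.3,0],[0,0,0.4,0],[0,0,0.1,0],[0,0,0,0],[0,0,0,0],[0,0,0,0]]'
python3 - <<'E'
from h import *
snap('wrist','w8')
E
python3 mlid.py w8
```

```text
time: 11.0
position: [0.544, 0.2084, 0.1399]
eef_rot: [[0.903, 0.429, -0.015], [0.429, -0.903, -0.0], [-0.014, -0.006, -1.0]]
contact_force: [0.2, 1.3, -0.4]
opening: 0.0127
disc [0.55375425 0.2130425 ] r 0.035101009052173754 in tool [ 1.07134211e-02  5.09026580e-05 -1.49680236e-04]
line [0.54391056 0.20880246] len 0.03609413771807393 ang -154.67598791889742 in tool [ 3.56609439e-06 -3.39092040e-04  2.04488261e-06]
tool [0.54405276 0.20849459 0.1399461 ] 25.39358100059217
```

View pics/w8.png

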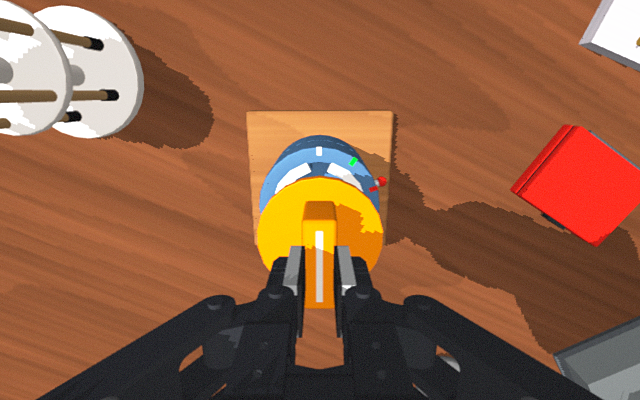

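```bash
python3 - <<'E'
from h import *
d=load('w8'); hsv=cv2.cvtColor(d['color'],cv2.COLOR_RGB2HSV)
g=cv2.inRange(hsv,(45,100,80),(80,255,255)); g[:140]=0; g[200:]=0; g[:,:300]=0; g[:,380:]=0; c=np.argwhere(g)[:,::-1].mean(0); G=onz(d,c,.08)
w=cv2.inRange(hsv,(0,0,190),(180,70,255)); w[:144]=0; w[160:]=0; w[:,:310]=0;w[:,330:]=0; e=np.argwhere(w)[:,::-1].mean(0); W=onz(d,e,.08)
print(c,G,e,W)
th=np.radians(25.5); print('centre W',W[:2]-.038*np.array([np.cos(th),np.sin(th)])); th=np.radians(-9.5);print('centre G',G[:2]-.038*np.array([np.cos(th),np.sin(th)]))
v=G-W; print(np.linalg.norm(v),np.degrees(np.arctan2(v[1],v[0])), 'exp len',2*38*np.sin(np.radians(17.5)),'ang',25.5-17.5-90)
E
```

```text
[352.89795918 161.        ] [0.58407998 0.20412962 0.08      ] [318.54716981 150.9245283 ] [0.58046116 0.22700122 0.08      ]
centre W [0.54616292 0.21064179]
centre G [0.54660113 0.21040143]
0.023156117420075395 -81.0089841510357 exp len 22.85364076232476 ang -82.0
```

```bash
python3 -m jog '[[0.1,-0.04,0.1,-0.05],[0,0,0.2,0],[0,0,0.1,0],[0,0,0,0],[0,0,0,0]]'
```

```text
time: 11.55
position: [0.5466, 0.2114, 0.1273]
eef_rot: [[0.901, 0.433, -0.014], [0.433, -0.901, -0.0], [-0.013, -0.006, -1.0]]
contact_force: [0.5, -0.1, -0.5]
opening: 0.0127
```

```bash
python3 -m jog '[[-0.02,0.02,0.2,0],[0,0,0.15,0],[0,0,0.1,0],[0,0,0,0],[0,0,0,0]]'
```

```text
time: 12.05
position: [0.546, 0.2103, 0.1125]
eef_rot: [[0.901, 0.433, -0.015], [0.433, -0.901, -0.0], [-0.013, -0.006, -1.0]]
contact_force: [-0.4, 0.4, -0.6]
opening: 0.0129
```

```bash
python3 -m jog '[[0.02,0,0.15,0],[0,0,0.1,0],[0,0,0.05,0],[0,0,0,0],[0,0,0,0]]'
```

```text
time: 12.55
position: [0.5466, 0.2107, 0.1028]
eef_rot: [[0.901, 0.433, -0.014], [0.433, -0.901, -0.0], [-0.013, -0.006, -1.0]]
contact_force: [0.3, -0.2, -0.2]
opening: 0.0126
```

```bash
python3 -m jog '[[-0.01,0,0.06,0],[0,0,0.04,0],[0,0,0.02,0],[0,0,0,0],[0,0,0,0]]'
```

```text
time: 13.05
position: [0.5464, 0.2107, 0.1008]
eef_rot: [[0.901, 0.433, -0.013], [0.433, -0.901, -0.001], [-0.012, -0.005, -1.0]]
contact_force: [-0.3, 0.0, -0.5]
opening: 0.013
```

```bash
python3 -m jog '[[0,0,0.03,0],[0,0,0.03,0],[0,0,0.03,0],[0,0,0.03,0]]'
```

```text
time: 13.45
position: [0.5463, 0.2105, 0.1004]
eef_rot: [[0.901, 0.433, -0.013], [0.433, -0.901, -0.003], [-0.013, -0.003, -1.0]]
contact_force: [-3.0, -1.3, 10.0]
opening: 0.0129
```

Contact of 10 N at TCP z = 0.1004, exactly the predicted home height, so the lid is home. Turning clockwise.

```bash
python3 -m jog '[[0,0,0,0],[0,0,0,0.3],[0,0,0,0.5],[0,0,0,0.6],[0,0,0,0.6],[0,0,0,0.6],[0,0,0,0.5],[0,0,0,0.3],[0,0,0,0],[0,0,0,0]]'
python3 - <<'E'
from h import *
snap('wrist','w9')
E
python3 mlid.py w9
```

```text
time: 14.45
position: [0.5464, 0.2127, 0.1005]
eef_rot: [[0.991, 0.132, -0.012], [0.132, -0.991, -0.0], [-0.012, -0.001, -1.0]]
contact_force: [-0.4, 0.4, 2.4]
opening: 0.0127
disc [0.54759771 0.21332275] r 0.03393522120200643 in tool [ 1.22371665e-03 -4.35482141e-04 -1.36325577e-05]
line [0.54618505 0.21328138] len 0.03607790048308854 ang -172.01333264330603 in tool [-1.81910277e-04 -5.81307387e-04  2.95832957e-06]
tool [0.54644226 0.21272924 0.10050856] 7.6007478764500025
```

View pics/w9.png

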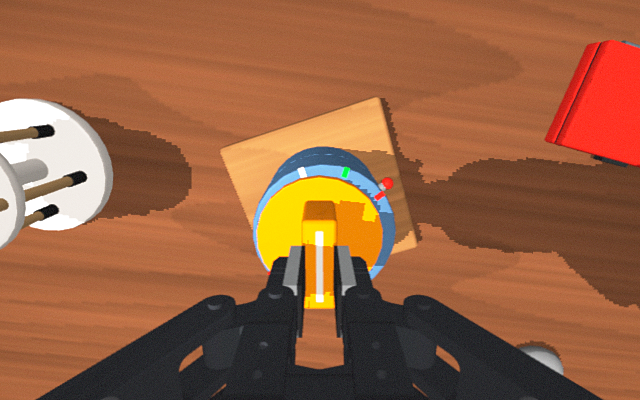

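The view shows the lid flat on the rim, with the bar pointing between the white tick (303,172) and the green tick (346,173). It has turned about 18°, so 17° remain, and I'll recentre by 2 mm.

```bash
python3 -m jog '[[0,0.05,0,0.4],[0,0.02,0,0.5],[0,0,0,0.6],[0,0,0,0.6],[0,0,0,0.6],[0,0,0,0.4],[0,0,0,0],[0,0,0,0],[0,0,0,0]]'
python3 - <<'E'
from h import *
snap('wrist','w10')
E
python3 mlid.py w10
```

```text
time: 15.4
position: [0.5478, 0.212, 0.1005]
eef_rot: [[0.988, -0.156, -0.01], [-0.156, -0.988, 0.004], [-0.01, -0.003, -1.0]]
contact_force: [-0.4, -0.4, 2.1]
opening: 0.0128
disc [0.54907645 0.21227463] r 0.033915659516832404 in tool [ 1.20877570e-03 -4.47466994e-04 -1.14157516e-05]
line [0.54734567 0.21271239] len 0.03556827560900522 ang 170.94805886851677 in tool [-5.69044157e-04 -6.09423324e-04  7.53273647e-06]
tool [0.54781255 0.21202153 0.1004396 ] -8.987436160227169
```

View pics/w10.png

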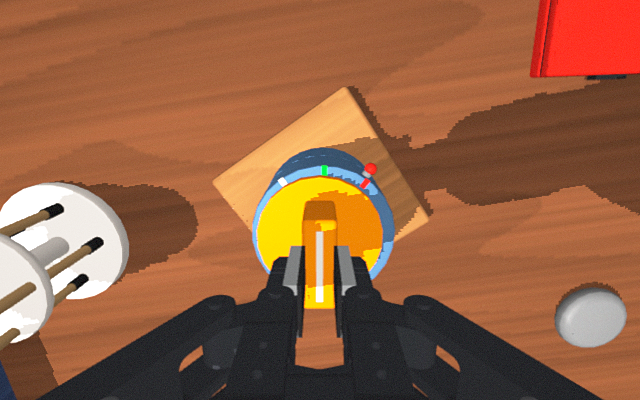

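Bar points at the green tick (324,170), about 34.7° turned. A small recentring, then settle.

```bash
python3 -m jog '[[-0.03,0.05,0,0],[0,0.02,0.01,0],[0,0,0,0],[0,0,0,0],[0,0,0,0],[0,0,0,0],[0,0,0,0]]'
python3 - <<'E'
from h import *
snap('wrist','w11'); snap('side','s11')
im=load('s11')['color'][:,:,::-1]; cv2.imwrite('pics/zs11.png',cv2.resize(im[190:310,230:360],(650,600),interpolation=cv2.INTER_CUBIC))
d=load('w11'); hsv=cv2.cvtColor(d['color'],cv2.COLOR_RGB2HSV)
g=cv2.inRange(hsv,(45,100,80),(80,255,255)); g[:140]=0; g[200:]=0; g[:,:300]=0; g[:,380:]=0; c=np.argwhere(g)[:,::-1].mean(0); print('green',c,onz(d,c,.08))
print(env.observe()['qvel'].round(3) if hasattr(env.observe()['qvel'],'round') else env.observe()['qvel'])
E
python3 mlid.py w11
```

```text
time: 16.15
position: [0.5469, 0.2106, 0.1004]
eef_rot: [[0.988, -0.156, -0.009], [-0.156, -0.988, 0.006], [-0.01, -0.004, -1.0]]
contact_force: [-0.5, 1.2, 1.4]
opening: 0.013
green [321.46153846 169.01538462] [0.58388725 0.20421187 0.08      ]
[ 0.098 -0.062 -0.023 -0.02  -0.035  0.046 -0.034]
disc [0.548266   0.21089145] r 0.03388407452865589 in tool [ 1.30853923e-03 -4.51623538e-04 -1.08165839e-05]
line [0.54643169 0.21131767] len 0.03555626901315729 ang 170.98394230884853 in tool [-5.69662584e-04 -5.87063868e-04  7.96297554e-06]
tool [0.54690306 0.21064906 0.10043353] -8.954250338439577
```

View pics/zs11.png

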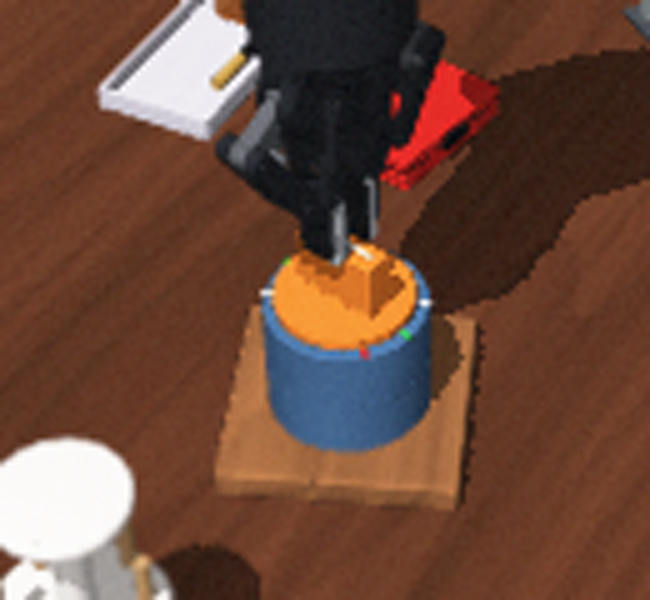

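Lid sits flat on the rim, centred within 1 mm and turned about 34.5°. The bar points at the green ticks and is still gripped. Handing in.

```bash
python3 -c "
from rig import env
print(env.close_job())"
```

```text
the job is handed in; nothing more can be done
None
```

I handed the job in at about 16 s with the lid set into the jar, turned to the green ticks and still gripped. No verdict was reported.

- **Pick-up:** I took the small lid by its bar at 60 N and lifted it straight out of the mould.
- **Into the jar:** It went through the slots without touching. It met the rim with 10 N at a tool height of 0.1004 m, which is the height predicted for fully home.
- **Turn:** I then turned it clockwise in two steps.

**Last checks:**
- **Angle:** the bar stood about 34.5° clockwise of the slots, pointing at the green ticks and well short of the catch at 57°.
- **Centring:** the lid was within about 1 mm of the jar's centre. It had drifted about 2.5 mm during the turn, and I brought it back before handing in.
- **Level and height:** the tool was tilted about 0.6° and at the home height; the side view shows the disc flat on the rim.
- **Forces:** about 2 N at the wrist.
- **Grip:** the fingers read 13 mm on the 16 mm bar, as they had since the grasp. I took that as an offset in the reading, since the lid never shifted in the fingers.
- **Disc fits:** two of my circle fits to the disc from the wrist camera came out 6 to 11 mm off along the bar, because only part of its edge shows past the gripper. I relied on the bar's white line and on a projected disc outline instead, which agreed to within about 1 mm.
- **Bystanders:** I never touched them, and those in the last pictures looked undisturbed.

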